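# Clamp a specimen puck in the inspection fixture

### The arm

A 6-joint arm with a two-finger parallel gripper is mounted at the origin on the work surface. World frame = base frame: x ahead of the robot, y to its left, z up, the work surface at z = 0. Lengths are in m, angles in rad, forces in N, time in s.
With the tool pointing down it reaches from about 0.35 to 0.85 m from the base axis. Payload 8.1 kg.
Tool frame: the origin (TCP) lies between the finger pads; the fingertips stand 22 mm ahead of it and the grasp point (between the pads) lies 3 mm ahead of it; x points along the fingers, y is the direction in which the jaws open and shut, and the axes are right-handed (so a half turn about x gives the same grasp; the last joint's range is limited). The gripper opens to 93 mm and grips with 3 to 60 N. Pads are 15 mm wide; open, the fingers measure 128 mm over their backs; the gripper's body (75 mm by 188 mm) begins 65 mm behind the grasp point.
Start: joints at [1.065, 0.13, 1.488, -0, 1.523, -0.085], TCP at [0.245, 0.548, 0.241] pointing down, gripper open.
Joint ranges: [-2.96, 2.96], [-0.89, 2.26], [0.02, 2.5], [-1.34, 4.48], [0, 2.73], [-2.66, 2.66]. Speed limits (rad/s): [2.39, 2.39, 2.79, 3.14, 3.14, 3.14].

### API

Orientations are given as a unit quaternion [x, y, z, w].
In Python, from rig import robot gives the robot as it stands. The module is installed in compiled form; this text tells all that it offers.
- The arm moves only by the tool apply_moves, never from a script. Its argument "targets" is a list of rows, each a list of 3 entries, a list of its own where there are three numbers: the finger opening in cm, from 0 to 9.3, then the shift along the tool's x, y, z in cm, then the turn about the tool's x in rad. A call has 1 to 5 rows; each row is the pose to reach, as a shift and turn from the pose measured when the call began, along the tool's axes at that moment; what a row does not reach only later rows make up. A row lasts 1/12 s, in which the tool goes at most 41.7 mm and 7.16 degrees, less where a joint would pass 70% of its speed; a pose out of reach is approached as far as the arm can. A call with a gripper value outside its range is refused whole. The fingers move at their own pace and stop on an object; "force" is the grip in N (left out, the last holds). Time passes only in rows, so rows that repeat a pose let the fingers close. It gives the time, the measured TCP pose, the force and the opening at its end, in the units of the state.
- robot.observe(): the state, without advancing time (a new reading comes with each control period).
- robot.read_camera(name): name is "scene" or "top" or "wrist"; returns a dict with "color" (480x640x3 uint8, red, green, blue), "K" (3x3 intrinsics, pixels), "world_to_cam" (4x4, takes a point from world to camera coordinates); the wrist camera has in their place "tool_from_camera" (4x4, takes a point from camera to tool coordinates, whose origin is the TCP and whose axes are the tool frame's). Camera axes: x right, y down, z forward; pixel columns grow to the right and rows downward; lengths in m; the calibration is good to about 2 mm. A picture is of the moment at which its call begins: read the wrist's pose just before it. There is no depth.
- robot.finish_job(): hands the job in, once; it reports no verdict.
The state is a dict: "clock": time; "joints": joint angles; "joint_vel": joint speeds; "effort": joint torques, N m; "tool_pos": TCP position; "tool_rot": TCP orientation; "wrist_force": force on the tool from outside, world axes, zero at the start; "torque": the same for the moment, N m; "finger_gap": opening from 0.0 (shut) to 1.0 (fully open).
Only numpy, scipy, OpenCV 4.12 (cv2) and the standard library are available. Lean on these libraries where they do the work, as an engineer would, in place of code of your own. Each camera call takes 0.05 s, during which the arm holds its last target.

### The job

Clamp the specimen for the microscope: with a fingertip or the back of a finger, push the swing strap round until it rests fully home against its brass stop post, over the specimen, and only then push the red cam lever all the way down so that the rubber foot holds the specimen in its nest. Pick nothing up: do not touch the specimen, and leave the jar, the bottle and the objective standing where they are. Finish with the robot clear of everything.

Things in the scene. Friction and masses are not known exactly. Their poses are not given: they have to be found in the camera images.
- fixture: Dark steel base plate fixed to the bench, 180 (its x) x 120 (its y) x 22 mm; origin: centre of its underside, z up. On it (mm, its frame): strap pivot post at (65, 0); aluminium nest ring, 58 outer diameter, 8 high, round (-20, 0); brass stop post, 12 diameter, top at height 68, at (-45, -17.5), beside the strap's home place.
- strap (a joint): Swing of the clamp strap about its upright pivot, rad, counter-clockwise from above: 0 = parked furthest out, 1.6 = home (hard stop). From the pivot it points at angle (pi - 1.6 + value) in the fixture's frame: home along its -x, parked about its +y. Push it on the side facing away from the nest. About 1.5 N at its end moves it; it stays where it is left.
- lever (a joint): Red cam lever on the strap, rad: 0 = raised (63 degrees above level), 1.1 = fully down (level, hard stop). It reaches from its hinge towards the strap's pivot. 63 mm long, 15 wide, 8 thick; the last 20 mm are 20 wide, 11 thick. Near its end 3 to 6 N push it down; it stays where it is left and drives the foot 10.5 mm down per rad.
- strap_pivot (a point): Point on the strap's upright pivot axis, 61 mm above the bench, at the mid-height of the strap: an aluminium bar 22 mm wide, underside at height 56, top at 66.
- strap_end (a point): Centre of the blue block that ends the strap, 129 mm from the pivot axis; the block is 22 x 22 mm, from height 52 to 76 mm above the bench.
- lever_hinge (a point): Point on the lever's hinge, mid-width, 85 mm from the strap's pivot axis along the strap, 77 mm above the bench; moves with the strap.
- lever_tip (a point): Point inside the lever's thick end, on its centre line, 53 mm from the hinge (the end's upper face is 5.5 mm from it).
- foot: Black rubber foot, 16 diameter x 6 mm, under the strap, 85 mm from the pivot axis; origin at the centre of its underside. With the lever raised it passes 7.5 mm above the specimen; it meets the specimen about 0.7 rad down the lever's way and, being sprung (1.5 N/mm), presses with about 6 N when the lever is fully down.
- nest (a point): Centre of the nest's floor, 22 mm above the bench.
- specimen_center (a point): Centre of the specimen, a loose green resin puck with a polished metal face, 40 diameter x 20 mm, standing in the nest (its top 42 mm above the bench); the point is half-way up.
- jar_center (a point): Bystander: clear jar with white lid, 48 diameter x 55 mm, standing; the point is half-way up.
- reagent_center (a point): Bystander: brown bottle with black cap, 34 diameter x 75 mm, standing; the point is half-way up.
- objective_center (a point): Bystander: steel microscope objective, 32 diameter x 46 mm, standing; the point is half-way up.
- specimen: The same green specimen puck; origin at the centre of its underside.
There are look-alikes about, which are no part of the job. Of the things that look like the specimen, the middle-sized one is meant.

How it is judged:
By the outcome, as a careful person would: the job done as asked, in the order asked, and still so for the second after the job is handed in, with the robot touching nothing.
It also fails if it takes over 51 s, if anything falls off the work surface, if the arm or the gripper's body presses on something with over 40 N, if the wrist force passes 120 N, or if a joint passes its speed limit or range.

## Working session

There is one attempt and no reset: what is moved stays moved. The work goes in short steps, Python scripts to look and compute and a tool call to move; the robot and the scene stay as the last step left them, time stands still between calls to the robot, and variables do not carry over. Pictures are saved under pics/ and viewed, and the job is handed in when it is done.

Besides the shell and the picture viewer there is one more tool, called after "Emit:" by a JSON object that holds its "op" and its "data". apply_moves: Moves the arm, as the interface text tells. Its arguments: {"type":"object","properties":{"targets":{"type":"array"},"force":{"type":"number"}},"required":["targets"]}

```bash
mkdir -p pics
python3 - <<'E'
from rig import robot
import cv2,numpy as np
s=robot.observe()
for k,v in s.items(): print(k,np.round(v,4))
for n in ["scene","top","wrist"]:
    c=robot.read_camera(n); cv2.imwrite(f"pics/{n}0.png",c["color"][:,:,::-1])
    np.savez(f"{n}0.npz",**c)
    print(n,[ (k,np.round(v,4).tolist()) for k,v in c.items() if k!="color"])
E
```

```text
clock 0.0
joints [ 1.0646  0.1311  1.4893 -0.      1.523  -0.0854]
joint_vel [ 0.0007 -0.0007  0.0013  0.0026 -0.0004  0.0001]
effort [-5.00000e-04 -5.59856e+01 -4.91745e+01  7.66000e-02  3.59000e-02
 -1.00000e-04]
tool_pos [0.2448 0.5472 0.2396]
tool_rot [ 0.1471  0.6917 -0.1483  0.6913]
wrist_force [ 0.3132 -0.3249  0.967 ]
torque [-0.0049  0.033  -0.0085]
finger_gap 1.0001
scene [('K', [[622.8427, 0.0, 324.0828], [0.0, 622.8427, 247.8171], [0.0, 0.0, 1.0]]), ('world_to_cam', [[-0.2795, 0.96, 0.0156, 0.1395], [0.6643, 0.2051, -0.7188, -0.3116], [-0.6932, -0.1906, -0.6951, 1.2639], [0.0, 0.0, 0.0, 1.0]])]
top [('K', [[605.6738, 0.0, 326.6199], [0.0, 605.6738, 237.3602], [0.0, 0.0, 1.0]]), ('world_to_cam', [[0.019, -0.9998, -0.0086, -0.007], [-0.9921, -0.0178, -0.124, 0.5799], [0.1238, 0.0109, -0.9922, 0.8546], [0.0, 0.0, 0.0, 1.0]])]
wrist [('K', [[429.7718, 0.0, 323.6592], [0.0, 429.7718, 238.9147], [0.0, 0.0, 1.0]]), ('tool_from_camera', [[-0.0001, -0.2639, 0.9645, -0.1444], [1.0, 0.0004, 0.0002, -0.0003], [-0.0004, 0.9645, 0.2639, -0.0716], [0.0, 0.0, 0.0, 1.0]])]
```

View pics/scene0.png

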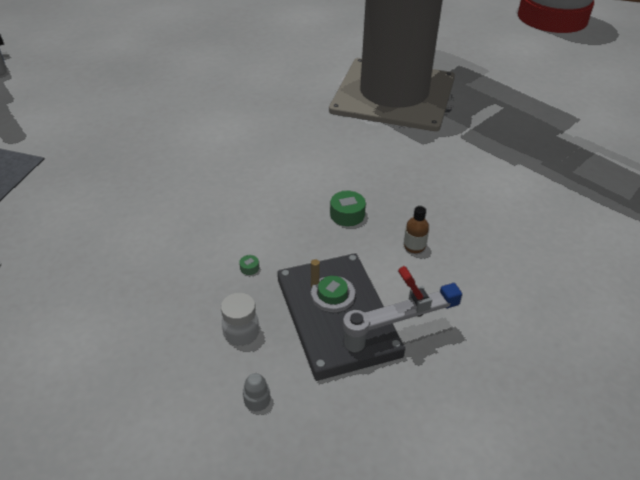

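View pics/top0.png

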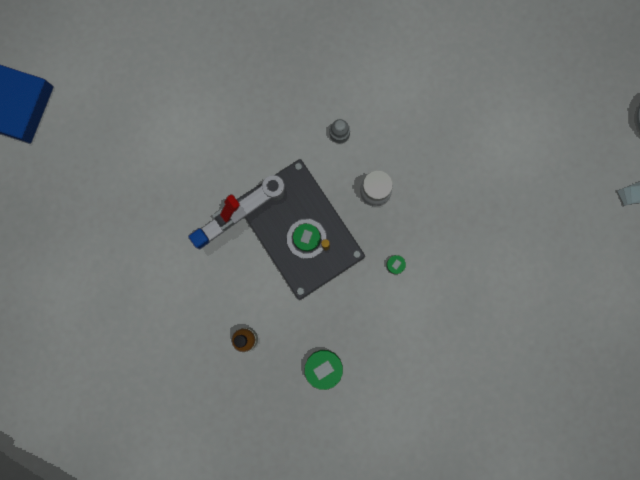

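View pics/wrist0.png

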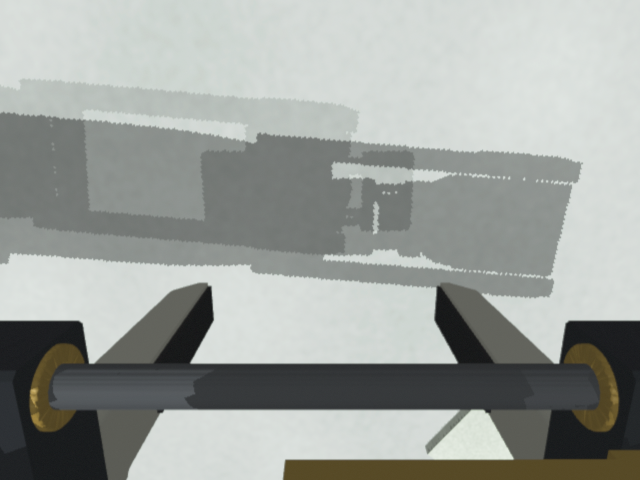

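The top view shows the pivot near (273,187), the blue block near (199,239), the red lever near (229,208), the nest with the puck at (306,237) and the brass post at (325,244). The jar is at (377,186), the objective at (340,130) and the bottle at (243,340). Next I measure these.

```bash
cat > h.py <<'E'
import numpy as np,cv2
def ray(c,uv):
    R=c["world_to_cam"][:3,:3];t=c["world_to_cam"][:3,3]
    return -R.T@t, R.T@np.linalg.inv(c["K"])@np.array([uv[0],uv[1],1.])
def onz(c,uv,z):
    o,d=ray(c,uv); return o+d*(z-o[2])/d[2]
def two(c1,u1,c2,u2):
    o1,d1=ray(c1,u1);o2,d2=ray(c2,u2)
    A=np.stack([d1,-d2],1);s=np.linalg.lstsq(A,o2-o1,rcond=None)[0]
    p,q=o1+s[0]*d1,o2+s[1]*d2
    return (p+q)/2,np.linalg.norm(p-q)
def proj(c,P):
    p=c["world_to_cam"]@np.r_[P,1.]; q=c["K"]@p[:3]; return q[:2]/q[2]
def blobs(img,lo,hi,amin=15):
    h=cv2.cvtColor(img,cv2.COLOR_RGB2HSV); m=cv2.inRange(h,lo,hi)
    n,l,s,ce=cv2.connectedComponentsWithStats(m)
    return [(ce[i].round(1).tolist(),s[i].tolist()) for i in range(1,n) if s[i][4]>=amin],l
E
python3 - <<'E'
from h import *
T=dict(np.load("top0.npz"));S=dict(np.load("scene0.npz"))
R={"blue":((105,150,40),(130,255,255)),"red":((0,170,60),(4,255,255)),"green":((50,100,40),(80,255,255)),"brass":((8,120,60),(22,255,255))}
for k,(lo,hi) in R.items():
    for n,c in(("T",T),("S",S)): print(k,n,blobs(c["color"],lo,hi)[0])
for n,c,(x0,y0,x1,y1) in(("T",T,(180,110,410,310)),("S",S,(220,190,480,420))):
    im=c["color"][y0:y1,x0:x1,::-1]; im=cv2.resize(im,None,fx=3,fy=3,interpolation=cv2.INTER_CUBIC)[:600,:800]; cv2.imwrite(f"pics/crop{n}.png",im)
for n,uv,z in [("pivot",(273,187),.07),("screw1",(298.5,166),.022),("screw2",(357,254),.022),("screw3",(300.5,291),.022),("post",(325,244),.068),("jar",(377,184),.055),("obj",(340,127),.046),("bot",(240,341),.075)]:
    print(n,onz(T,uv,z).round(4))
E
```

```text
blue T [([21.1, 102.6], [0, 65, 52, 78, 2860]), ([198.5, 238.2], [189, 229, 19, 19, 231])]
blue S [([451.2, 293.6], [441, 284, 20, 22, 289])]
red T [([229.2, 207.4], [221, 195, 18, 27, 256])]
red S [([553.8, 17.2], [519, 0, 74, 32, 1431]), ([409.4, 280.8], [400, 267, 22, 31, 174])]
green T [([306.1, 237.3], [293, 224, 27, 27, 487]), ([395.7, 264.2], [387, 255, 19, 19, 215]), ([323.3, 369.1], [305, 350, 38, 40, 948])]
green S [([348.8, 208.1], [331, 191, 34, 34, 724]), ([248.8, 262.4], [240, 256, 18, 13, 111]), ([332.7, 289.8], [319, 276, 28, 27, 499])]
brass T [([325.1, 243.5], [321, 240, 9, 8, 57]), ([245.2, 339.4], [232, 329, 23, 22, 216])]
brass S [([417.0, 225.6], [408, 218, 20, 15, 212])]
pivot [0.6469 0.0814 0.07  ]
screw1 [0.69   0.0486 0.022 ]
screw2 [ 0.5576 -0.0418  0.022 ]
screw3 [0.5011 0.041  0.022 ]
post [0.5664 0.0055 0.068 ]
jar [ 0.6571 -0.0683  0.055 ]
obj [ 0.7445 -0.0132  0.046 ]
bot [0.429  0.1199 0.075 ]
```

```bash
ls pics
```

```text
cropS.png
cropT.png
scene0.png
top0.png
wrist0.png
```

View pics/cropT.png

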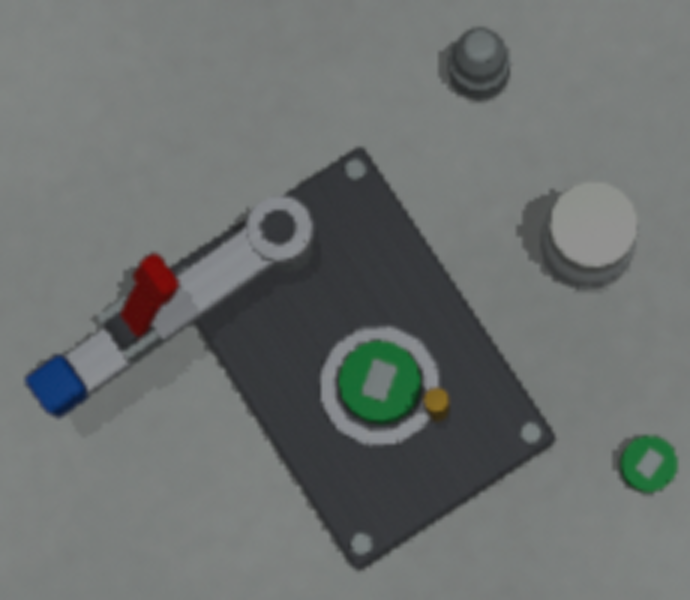

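View pics/cropS.png

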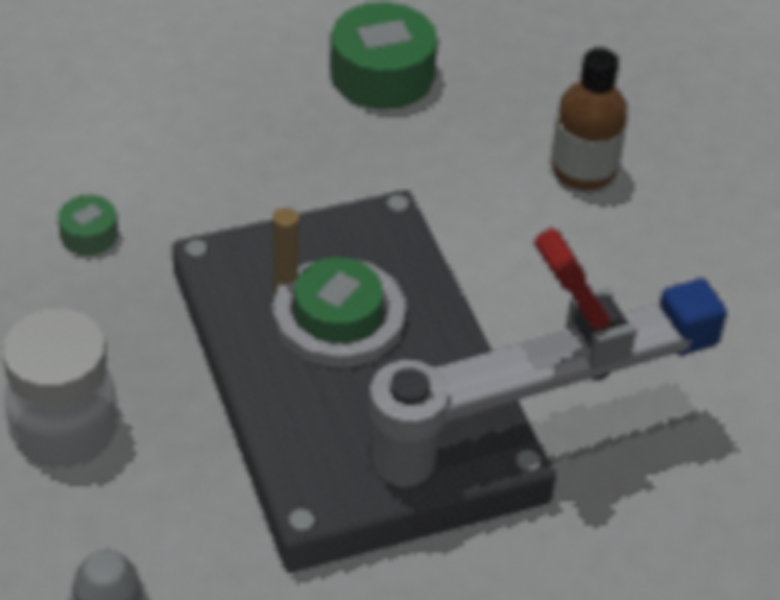

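```bash
cat >> h.py <<'E'
from scipy.spatial.transform import Rotation as Ro
ang=np.arctan2
s1,s2,s3=np.array([.690,.0486]),np.array([.5576,-.0418]),np.array([.5011,.041])
ex=(s1-s2); TH=ang(ex[1],ex[0]); ey=s3-s2
C=(s1+s3)/2
def fix(p): 
    c,s=np.cos(TH),np.sin(TH); return C+np.array([[c,-s],[s,c]])@np.array(p)/1000
E
python3 - <<'E'
from h import *
from rig import robot
T=dict(np.load("top0.npz"));S=dict(np.load("scene0.npz"))
print("len",np.linalg.norm(ex),np.linalg.norm(ey),"TH deg",np.degrees(TH),np.degrees(ang(ey[1],ey[0]))-90)
print("C",C,"pivot",fix((65,0)),"nest",fix((-20,0)),"post",fix((-45,-17.5)))
# cross checks
print("screw2 in scene: pred",proj(S,np.r_[s2,.022]),"seen ~",220+196/3,190+248/3)
print("screw1 scene pred",proj(S,np.r_[s1,.022]),"seen ~",220+302/3,190+520/3)
print("pivot two-view",two(T,(180+280/3,110+226/3),S,(220+409/3,190+385/3)))
print("specimen top", onz(T,(306.1,237),.042))
b,e=two(T,(198.5,238.2),S,(451.2,293.6)); print("blue",b,e)
P=fix((65,0)); d=b[:2]-P; print("strap r",np.linalg.norm(d),"deg",np.degrees(ang(d[1],d[0])),"value",ang(d[1],d[0])-TH-np.pi+1.6)
b=onz(T,(197.8,238.8),.072);d=b[:2]-P; print("blue via z",b,np.linalg.norm(d),np.degrees(ang(d[1],d[0])))
o=robot.observe();R=Ro.from_quat(o["tool_rot"]).as_matrix();print(R.round(3)); print("y deg",np.degrees(ang(R[1,1],R[0,1])),"z deg",np.degrees(ang(R[1,2],R[0,2])))
E
```

```text
len 0.160318183622445 0.1002401616120006 TH deg 34.324458536342554 34.30834330549649
C [0.59555 0.0448 ] pivot [0.64923075 0.08145211] nest [0.57903285 0.03352243] post [0.56825428 0.00497295]
screw2 in scene: pred [283.85672002 272.4485553 ] seen ~ 285.3333333333333 272.6666666666667
screw1 scene pred [318.83191748 363.14164002] seen ~ 320.6666666666667 363.33333333333337
pivot two-view (array([0.64878838, 0.08181425, 0.07148622]), np.float64(0.0020145536627829454))
specimen top [0.57919379 0.03364073 0.042     ]
blue [0.5714533  0.18616149 0.06735648] 0.0015785679291068124
strap r 0.1304353713173706 deg 126.60472459337264 value 0.06900182372174735
blue via z [0.57014971 0.18527557 0.072     ] 0.1305110025129789 127.29607560775044
[[-0.001  0.409  0.913]
 [-0.001  0.913 -0.409]
 [-1.    -0.001 -0.   ]]
y deg 65.88874753509151 z deg -24.11126263598212
```

```bash
cat >> h.py <<'E'
P=fix((65,0)); HOME=TH+np.pi
def centre(phi,s=.128,gap=0.,yawu=HOME+np.pi/2,a=.0175,b=.0075):
    """box centre so that its nearest vertex touches the cw side of strap at radius s"""
    d=np.array([np.cos(phi),np.sin(phi)]);n=np.array([np.sin(phi),-np.cos(phi)])
    u=np.array([np.cos(yawu),np.sin(yawu)]);v=np.array([-u[1],u[0]])
    V=[i*a*u+j*b*v for i in(1,-1) for j in(1,-1)]
    w=min(V,key=lambda q:q@n)
    if abs(u@n)<.12: w=-b*v*np.sign(v@n)+u*0+ -abs(u@n)*a*n   # nearly flat
    elif abs(v@n)<.12: w=-a*u*np.sign(u@n)-abs(v@n)*b*n
    return P+s*d+(.011+gap)*n-w
def togo(xyz,yaw_y=None):
    from rig import robot
    o=robot.observe();R=Ro.from_quat(o["tool_rot"]).as_matrix()
    sh=R.T@(np.array(xyz)-o["tool_pos"])*100
    y=ang(R[1,1],R[0,1]); t=0 if yaw_y is None else -(((yaw_y-y)+np.pi)%(2*np.pi)-np.pi)
    return sh.round(2),round(t,3)
E
python3 - <<'E'
from h import *
c=centre(np.radians(126.8),gap=.025); print(c, togo(np.r_[c,.20],HOME-np.pi*1.5+np.pi)) 
print(np.degrees(HOME-np.pi*.5)%360)
E
```

```text
[0.60818124 0.21019245] (array([  4.  , -15.92,  46.93]), np.float64(-1.02))
124.32445853634256
```

Emit:
{"op": "apply_moves", "data": {"targets": [[0,[0.3,-1.2,3.6],0.12],[0,[0.6,-2.4,7.2],0.24],[0,[0.9,-3.7,10.8],0.36],[0,[1.2,-4.9,14.4],0.48],[0,[1.5,-6.1,18.0],0.6]]}}

```text
clock: 0.57
tool_pos: [0.385, 0.4167, 0.2245]
tool_rot: [0.346, 0.616, -0.348, 0.616]
wrist_force: [0.1, 0.7, -0.4]
finger_gap: 0.69
```

Run:
```python
from h import *
c=centre(np.radians(126.8),gap=.025); print(togo(np.r_[c,.20],HOME+np.pi/2))
```

```text
(array([ 2.46,  8.4 , 29.22]), np.float64(1.516))
```

Emit:
{"op": "apply_moves", "data": {"targets": [[0,[0.4,1.1,3.7],0.12],[0,[0.8,2.1,7.4],0.24],[0,[1.2,3.2,11.1],0.36],[0,[1.6,4.3,14.8],0.48],[0,[2.0,5.3,18.5],0.6]]}}

```text
clock: 0.98
tool_pos: [0.5272, 0.2843, 0.2041]
tool_rot: [-0.514, -0.484, 0.516, -0.485]
wrist_force: [0.4, 0.8, 0.2]
finger_gap: 0.33
```

Run:
```python
from h import *
c=centre(np.radians(126.8),gap=.025); print(togo(np.r_[c,.20],HOME+np.pi/2))
```

```text
(array([0.41, 8.54, 6.9 ]), np.float64(0.91))
```

Emit:
{"op": "apply_moves", "data": {"targets": [[0,[0.1,2.2,1.8],0.12],[0,[0.2,4.4,3.6],0.24],[0,[0.3,6.6,5.3],0.36],[0,[0.4,8.5,6.9],0.48],[0,[0.4,8.5,6.9],0.6]]}}

```text
clock: 1.4
tool_pos: [0.6103, 0.2062, 0.1991]
tool_rot: [-0.636, -0.307, 0.638, -0.308]
wrist_force: [0.4, -0.2, -0.7]
finger_gap: 0.013
```

Run:
```python
from h import *
c=centre(np.radians(126.8),gap=.025); print(togo(np.r_[c,.10],HOME+np.pi/2))
```

```text
(array([ 9.91, -0.43, -0.22]), np.float64(0.301))
```

Emit:
{"op": "apply_moves", "data": {"targets": [[0,[2.5,-0.4,-0.2],0.1],[0,[5.0,-0.4,-0.2],0.2],[0,[7.5,-0.4,-0.2],0.3],[0,[9.9,-0.4,-0.2],0.3],[0,[9.9,-0.4,-0.2],0.3]]}}

```text
clock: 1.82
tool_pos: [0.6042, 0.2087, 0.0934]
tool_rot: [-0.671, -0.208, 0.68, -0.21]
wrist_force: [-1.1, 0.1, -1.7]
finger_gap: 0.006
```

Run:
```python
from h import *
from rig import robot
c=centre(np.radians(126.8),gap=.025); print(togo(np.r_[c,.085],HOME+np.pi/2)) 
for n in("scene","top"):
    q=robot.read_camera(n); cv2.imwrite(f"pics/{n}1.png",q["color"][:,:,::-1])
```

```text
(array([ 0.83,  0.1 , -0.42]), np.float64(0.0))
```

View pics/scene1.png

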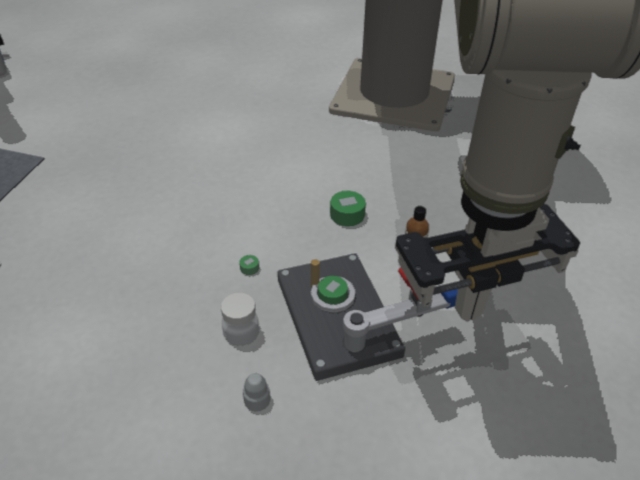

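View pics/top1.png

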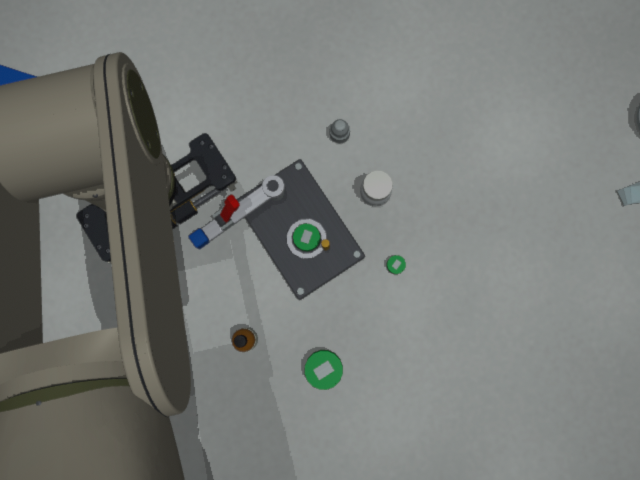

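Scene picture: the closed fingers stand just outside the blue block (450,298), with the lever clear of the gripper body. Now I go down and then sweep.

Emit:
{"op": "apply_moves", "data": {"targets": [[0,[0.6,0.1,-0.4],0.0],[0,[0.6,0.1,-0.4],0.0],[0,[0.6,0.1,-0.4],0.0]]}}

```text
clock: 2.17
tool_pos: [0.612, 0.2114, 0.0944]
tool_rot: [-0.674, -0.208, 0.677, -0.21]
wrist_force: [0.8, 0.2, 0.7]
finger_gap: 0.006
```

```bash
cat > sweep.py <<'E'
from h import *
import sys
from rig import robot
o=robot.observe(); print("F",np.round(o["wrist_force"],1),"pos",np.round(o["tool_pos"],4),"q",np.round(o["joints"],2))
for a in map(float,sys.argv[1].split(",")):
    c=centre(np.radians(a)); print(a,c.round(4),togo(np.r_[c,.087],HOME+np.pi/2))
E
python3 sweep.py 126.8,130,135,140,145,150,155,160,165,170,175,180
```

```text
F [0.8 0.2 0.7] pos [0.612  0.2114 0.0944] q [ 0.25  0.37  1.49 -0.    1.29  1.23]
126.8 [0.5882 0.1952] (array([ 0.76, -0.02,  2.88]), np.float64(0.002))
130.0 [0.5829 0.1919] (array([ 0.76, -0.04,  3.5 ]), np.float64(0.002))
135.0 [0.5628 0.1984] (array([ 0.76, -1.71,  4.79]), np.float64(0.002))
140.0 [0.5546 0.1908] (array([ 0.76, -1.55,  5.9 ]), np.float64(0.002))
145.0 [0.547  0.1826] (array([ 0.77, -1.3 ,  6.99]), np.float64(0.002))
150.0 [0.5402 0.1737] (array([ 0.77, -0.95,  8.05]), np.float64(0.002))
155.0 [0.5342 0.1642] (array([ 0.78, -0.51,  9.08]), np.float64(0.002))
160.0 [0.529  0.1542] (array([ 0.78,  0.02, 10.07]), np.float64(0.002))
165.0 [0.5248 0.1439] (array([ 0.79,  0.63, 11.01]), np.float64(0.002))
170.0 [0.5214 0.1332] (array([ 0.79,  1.33, 11.89]), np.float64(0.002))
175.0 [0.519  0.1222] (array([ 0.8 ,  2.09, 12.71]), np.float64(0.002))
180.0 [0.5176 0.1111] (array([ 0.8 ,  2.93, 13.46]), np.float64(0.002))
```

Emit:
{"op": "apply_moves", "data": {"targets": [[0,[0.4,0.0,0.4],0.0],[0,[0.7,0.0,0.8],0.0],[0,[0.7,0.0,0.8],0.0],[0,[0.7,0.0,0.8],0.0]]}}

```text
clock: 2.5
tool_pos: [0.6049, 0.2066, 0.0873]
tool_rot: [-0.674, -0.208, 0.677, -0.21]
wrist_force: [-0.3, 0.2, 0.0]
finger_gap: 0.006
```

```bash
python3 sweep.py 126.8,130,135,140,145,150
```

```text
F [-0.3  0.2  0. ] pos [0.6049 0.2066 0.0873] q [ 0.25  0.35  1.52 -0.    1.28  1.22]
126.8 [0.5882 0.1952] (array([ 0.04, -0.01,  2.03]), np.float64(0.002))
130.0 [0.5829 0.1919] (array([ 0.04, -0.04,  2.65]), np.float64(0.002))
135.0 [0.5628 0.1984] (array([ 0.05, -1.71,  3.94]), np.float64(0.002))
140.0 [0.5546 0.1908] (array([ 0.05, -1.55,  5.05]), np.float64(0.002))
145.0 [0.547  0.1826] (array([ 0.06, -1.29,  6.14]), np.float64(0.002))
150.0 [0.5402 0.1737] (array([ 0.06, -0.94,  7.2 ]), np.float64(0.002))
```

Emit:
{"op": "apply_moves", "data": {"targets": [[0,[0.0,-1.2,0.8],0.0],[0,[0.0,-1.6,1.6],0.0],[0,[0.0,-1.7,2.4],0.0],[0,[0.0,-1.7,3.2],0.0],[0,[0.0,-1.7,3.9],0.0]]}}

```text
clock: 2.92
tool_pos: [0.5628, 0.1982, 0.0876]
tool_rot: [-0.674, -0.208, 0.677, -0.21]
wrist_force: [1.0, 0.9, -0.9]
finger_gap: 0.004
```

```bash
python3 sweep.py 135,140,145,150,155,160,165
python3 - <<'E'
from rig import robot
import cv2
for n in("scene","top"):
    q=robot.read_camera(n); cv2.imwrite(f"pics/{n}2.png",q["color"][:,:,::-1])
E
```

```text
F [ 1.   0.9 -0.9] pos [0.5628 0.1982 0.0876] q [ 0.25  0.25  1.65 -0.    1.25  1.23]
135.0 [0.5628 0.1984] (array([ 0.06, -0.02, -0.01]), np.float64(0.002))
140.0 [0.5546 0.1908] (array([0.06, 0.14, 1.1 ]), np.float64(0.002))
145.0 [0.547  0.1826] (array([0.07, 0.4 , 2.19]), np.float64(0.002))
150.0 [0.5402 0.1737] (array([0.07, 0.75, 3.25]), np.float64(0.002))
155.0 [0.5342 0.1642] (array([0.08, 1.19, 4.28]), np.float64(0.002))
160.0 [0.529  0.1542] (array([0.08, 1.72, 5.27]), np.float64(0.002))
165.0 [0.5248 0.1439] (array([0.09, 2.33, 6.21]), np.float64(0.002))
```

View pics/scene2.png

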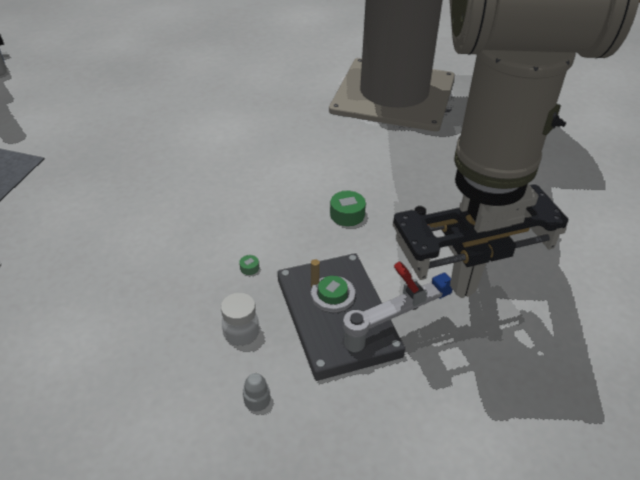

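View pics/top2.png

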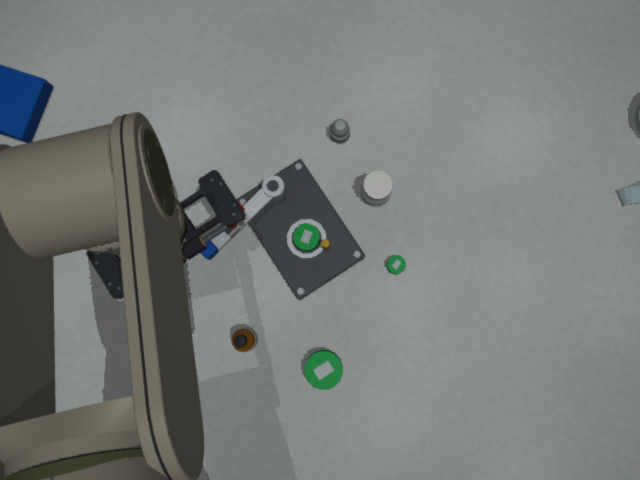

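The strap is moving: the block is now at (442,284) in the scene view, and the lever is untouched. The sweep continues.

Emit:
{"op": "apply_moves", "data": {"targets": [[0,[0.0,0.1,1.1],0.0],[0,[0.0,0.4,2.2],0.0],[0,[0.0,0.7,3.2],0.0],[0,[0.1,1.2,4.3],0.0],[0,[0.1,1.7,5.3],0.0]]}}

```text
clock: 3.43
tool_pos: [0.5287, 0.1533, 0.0872]
tool_rot: [-0.674, -0.208, 0.677, -0.21]
wrist_force: [1.5, 0.8, 0.6]
finger_gap: 0.005
```

```bash
python3 sweep.py 160,165,170,175,180,185,190
```

```text
F [1.5 0.8 0.6] pos [0.5287 0.1533 0.0872] q [ 0.19  0.13  1.78 -0.    1.24  1.16]
160.0 [0.529  0.1542] (array([ 0.02, -0.06, -0.08]), np.float64(0.001))
165.0 [0.5248 0.1439] (array([0.02, 0.56, 0.85]), np.float64(0.001))
170.0 [0.5214 0.1332] (array([0.03, 1.25, 1.73]), np.float64(0.001))
175.0 [0.519  0.1222] (array([0.03, 2.02, 2.55]), np.float64(0.001))
180.0 [0.5176 0.1111] (array([0.04, 2.85, 3.3 ]), np.float64(0.001))
185.0 [0.5171 0.0999] (array([0.04, 3.75, 3.97]), np.float64(0.001))
190.0 [0.5176 0.0887] (array([0.05, 4.7 , 4.56]), np.float64(0.001))
```

Emit:
{"op": "apply_moves", "data": {"targets": [[0,[0.0,0.6,0.9],0.0],[0,[0.0,1.2,1.7],0.0],[0,[0.0,2.0,2.6],0.0],[0,[0.0,2.9,3.3],0.0],[0,[0.0,3.8,4.0],0.0]]}}

```text
clock: 3.85
tool_pos: [0.5167, 0.0982, 0.0873]
tool_rot: [-0.674, -0.208, 0.677, -0.21]
wrist_force: [0.0, 1.0, -0.1]
finger_gap: 0.004
```

```bash
python3 sweep.py 185,190,195,200,205,207,210,212,214.3
python3 - <<'E'
from rig import robot
import cv2
for n in("scene","top"):
    q=robot.read_camera(n); cv2.imwrite(f"pics/{n}3.png",q["color"][:,:,::-1])
E
```

```text
F [ 0.   1.  -0.1] pos [0.5167 0.0982 0.0873] q [ 0.09  0.07  1.85 -0.    1.23  1.06]
185.0 [0.5171 0.0999] (array([ 0.03, -0.12, -0.13]), np.float64(0.001))
190.0 [0.5176 0.0887] (array([0.03, 0.83, 0.46]), np.float64(0.001))
195.0 [0.5191 0.0776] (array([0.04, 1.83, 0.97]), np.float64(0.001))
200.0 [0.5215 0.0667] (array([0.04, 2.87, 1.38]), np.float64(0.001))
205.0 [0.5249 0.056 ] (array([0.04, 3.95, 1.71]), np.float64(0.001))
207.0 [0.5265 0.0518] (array([0.05, 4.38, 1.81]), np.float64(0.001))
210.0 [0.5227 0.0419] (array([0.05, 4.99, 2.68]), np.float64(0.001))
212.0 [0.5248 0.0377] (array([0.05, 5.46, 2.75]), np.float64(0.001))
214.3 [0.5274 0.0329] (array([0.05, 6.  , 2.81]), np.float64(0.001))
```

View pics/scene3.png

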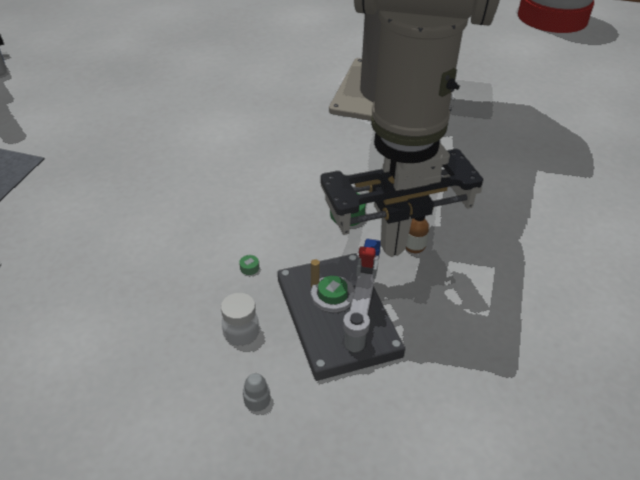

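View pics/top3.png

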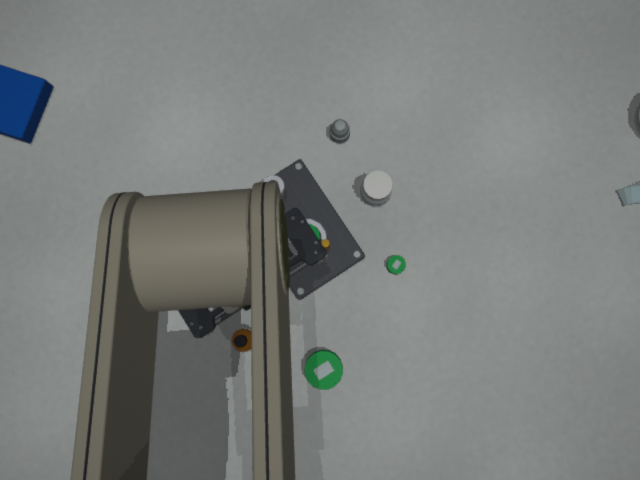

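The block is at (372,246) in the scene view, with the strap more than half-way round. I go on to about 208°, then slow down.

Emit:
{"op": "apply_moves", "data": {"targets": [[0,[0.0,0.8,0.5],0.0],[0,[0.0,1.8,1.0],0.0],[0,[0.0,2.8,1.5],0.0],[0,[0.0,3.8,1.8],0.0],[0,[0.0,4.6,2.0],0.0]]}}

```text
clock: 4.37
tool_pos: [0.5268, 0.0467, 0.0876]
tool_rot: [-0.674, -0.207, 0.677, -0.21]
wrist_force: [0.5, 2.0, -0.1]
finger_gap: 0.007
```

```bash
python3 sweep.py 210,212,214.3
```

```text
F [ 0.5  2.  -0.1] pos [0.5268 0.0467 0.0876] q [-0.01  0.07  1.84 -0.    1.23  0.97]
210.0 [0.5227 0.0419] (array([0.06, 0.17, 0.61]), np.float64(-0.001))
212.0 [0.5248 0.0377] (array([0.06, 0.64, 0.68]), np.float64(-0.001))
214.3 [0.5274 0.0329] (array([0.06, 1.18, 0.73]), np.float64(-0.001))
```

Emit:
{"op": "apply_moves", "data": {"targets": [[0,[0.0,0.3,0.2],0.0],[0,[0.0,0.6,0.3],0.0],[0,[0.0,0.9,0.4],0.0],[0,[0.0,1.1,0.4],0.0],[0,[0.0,1.1,0.4],0.0]]}}

```text
clock: 4.78
tool_pos: [0.5297, 0.0351, 0.0875]
tool_rot: [-0.674, -0.207, 0.677, -0.21]
wrist_force: [-0.2, 0.0, 0.3]
finger_gap: 0.004
```

```bash
python3 sweep.py 214.3
python3 - <<'E'
from rig import robot
import cv2
for n,(x0,y0,x1,y1) in(("scene",(250,180,450,340)),("top",(180,110,410,310))):
    q=robot.read_camera(n); im=q["color"][y0:y1,x0:x1,::-1]; cv2.imwrite(f"pics/{n}4.png",cv2.resize(im,None,fx=3,fy=3,interpolation=cv2.INTER_CUBIC)[:600,:800])
E
```

```text
F [-0.2  0.   0.3] pos [0.5297 0.0351 0.0875] q [-0.03  0.08  1.83 -0.01  1.23  0.95]
214.3 [0.5274 0.0329] (array([0.05, 0.06, 0.31]), np.float64(-0.001))
```

View pics/scene4.png

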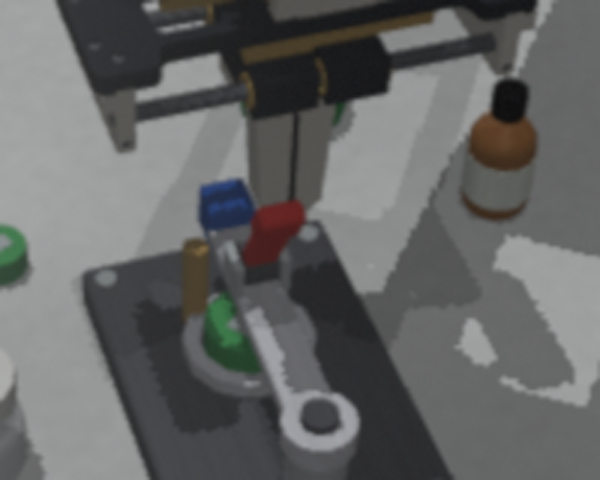

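The strap is close to the brass post (about (195,270) in the crop), with a small gap still visible. I keep pushing in small steps and watch the force.

Emit:
{"op": "apply_moves", "data": {"targets": [[0,[0.0,0.1,0.0],0.0],[0,[0.0,0.2,0.0],0.0],[0,[0.0,0.3,0.0],0.0],[0,[0.0,0.3,0.0],0.0]]}}

```text
clock: 5.22
tool_pos: [0.5312, 0.0329, 0.0874]
tool_rot: [-0.674, -0.207, 0.677, -0.21]
wrist_force: [-0.9, 0.5, 0.6]
finger_gap: 0.007
```

Emit:
{"op": "apply_moves", "data": {"targets": [[0,[0.0,0.1,0.0],0.0],[0,[0.0,0.2,0.0],0.0],[0,[0.0,0.2,0.0],0.0]]}}

```text
clock: 5.47
tool_pos: [0.5318, 0.032, 0.0873]
tool_rot: [-0.674, -0.208, 0.678, -0.209]
wrist_force: [-4.8, 4.6, 3.7]
finger_gap: 0.005
```

```bash
python3 sweep.py 214.3
python3 - <<'E'
from rig import robot
import cv2
for n,(x0,y0,x1,y1) in(("scene",(250,180,450,340)),):
    q=robot.read_camera(n); im=q["color"][y0:y1,x0:x1,::-1]; cv2.imwrite(f"pics/{n}5.png",cv2.resize(im,None,fx=3,fy=3,interpolation=cv2.INTER_CUBIC)[:600,:800])
E
```

```text
F [-4.8  4.6  3.7] pos [0.5318 0.032  0.0873] q [-0.03  0.08  1.83 -0.    1.23  0.94]
214.3 [0.5274 0.0329] (array([ 0.03, -0.31,  0.31]), np.float64(-0.001))
```

View pics/scene5.png

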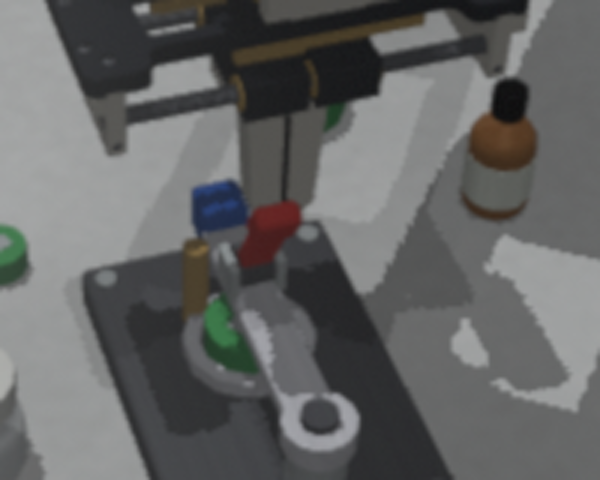

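Emit:
{"op": "apply_moves", "data": {"targets": [[0,[0.0,0.2,0.0],0.0],[0,[0.0,0.3,0.0],0.0],[0,[0.0,0.3,0.0],0.0],[0,[0.0,0.3,0.0],0.0]]}}

```text
clock: 5.85
tool_pos: [0.532, 0.0317, 0.0872]
tool_rot: [-0.673, -0.209, 0.678, -0.208]
wrist_force: [-9.4, 10.8, 7.9]
finger_gap: 0.003
```

```bash
python3 sweep.py 214.3
python3 - <<'E'
from rig import robot
from h import *
for n,(x0,y0,x1,y1) in(("scene",(250,180,450,340)),):
    q=robot.read_camera(n); im=q["color"][y0:y1,x0:x1,::-1]; cv2.imwrite(f"pics/{n}6.png",cv2.resize(im,None,fx=3,fy=3,interpolation=cv2.INTER_CUBIC)[:600,:800])
    print(blobs(q["color"],(105,150,40),(130,255,255))[0])
    e=P+.129*np.array([np.cos(HOME),np.sin(HOME)])
    u=np.array([np.cos(HOME),np.sin(HOME)]);v=np.array([-u[1],u[0]])
    pts=np.array([proj(q,np.r_[e+i*.011*u+j*.011*v,z]) for i in(1,-1) for j in(1,-1) for z in(.052,.076)])
    print(pts.round(1).tolist())
E
```

```text
F [-9.4 10.8  7.9] pos [0.532  0.0317 0.0872] q [-0.04  0.09  1.82 -0.    1.24  0.94]
214.3 [0.5274 0.0329] (array([ 0.03, -0.35,  0.31]), np.float64(0.0))
[([319.8, 243.1], [315, 242, 11, 3, 19]), ([322.9, 248.6], [318, 246, 11, 6, 33])]
[[311.7, 253.8], [311.8, 241.1], [327.0, 250.5], [327.3, 237.8], [316.6, 264.8], [316.7, 252.1], [332.1, 261.3], [332.5, 248.6]]
```

View pics/scene6.png

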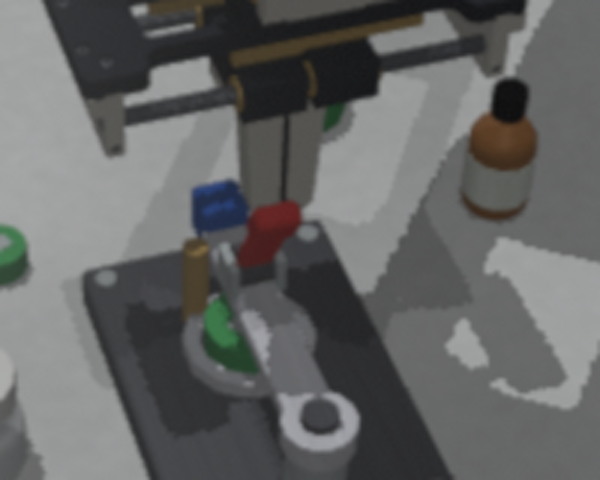

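Home: a 3 mm further command moved the finger only 0.3 mm, with 14 N of reaction. The strap rests against the post. Next I back off and rise.

Emit:
{"op": "apply_moves", "data": {"targets": [[0,[0.0,-1.0,0.3],0.0],[0,[0.0,-2.0,0.5],0.0],[0,[-1.0,-3.0,0.5],0.0],[0,[-4.5,-3.0,0.5],0.0],[0,[-8.0,-3.0,0.5],0.0]]}}

```text
clock: 6.32
tool_pos: [0.509, 0.0542, 0.1661]
tool_rot: [-0.671, -0.21, 0.68, -0.208]
wrist_force: [1.3, -0.1, 1.2]
finger_gap: 0.005
```

Emit:
{"op": "apply_moves", "data": {"targets": [[0,[-2.5,0.0,0.0],0.0],[0,[-2.5,0.0,0.0],0.0],[0,[-2.5,0.0,0.0],0.0]]}}

```text
clock: 6.57
tool_pos: [0.5105, 0.0545, 0.1931]
tool_rot: [-0.673, -0.21, 0.678, -0.208]
wrist_force: [-0.1, -0.6, -0.9]
finger_gap: 0.002
```

```bash
cat > lev.py <<'E'
from h import *
import sys
uR=np.array([np.cos(HOME),np.sin(HOME)])
def tcp(r_edge,h): return np.r_[P+uR*(r_edge+7.5)/1000,(h+22)/1000]
if __name__=="__main__":
    from rig import robot
    o=robot.observe(); print("F",np.round(o["wrist_force"],1),"pos",np.round(o["tool_pos"],4))
    R=Ro.from_quat(o["tool_rot"]).as_matrix(); print("down",R[:,0].round(3))
    print("hi",togo(tcp(78,165),HOME+np.pi/2),"lo",togo(tcp(78,122),HOME+np.pi/2))
    for d in(63,55,45,35,25,15,8,0):
        t=np.radians(d); r=85-50*np.cos(t)+5.5*np.sin(t);h=77+50*np.sin(t)+5.5*np.cos(t)
        print(d,round(r,1),round(h,1),togo(tcp(r,h),HOME+np.pi/2))
E
python3 lev.py
python3 - <<'E'
from rig import robot
from h import *
for n in("scene","top"):
    q=robot.read_camera(n); cv2.imwrite(f"pics/{n}7.png",q["color"][:,:,::-1])
    print(blobs(q["color"],(105,150,40),(130,255,255))[0],blobs(q["color"],(0,170,60),(4,255,255))[0])
E
```

```text
F [-0.1 -0.6 -0.9] pos [0.5105 0.0545 0.1931]
down [-0.008 -0.001 -1.   ]
hi (array([ 0.56,  5.6 , -4.43]), np.float64(0.001)) lo (array([ 4.86,  5.62, -4.46]), np.float64(0.001))
63 67.2 124.0 (array([ 4.65,  5.62, -5.54]), np.float64(0.001))
55 60.8 121.1 (array([ 4.94,  5.62, -6.18]), np.float64(0.001))
45 53.5 116.2 (array([ 5.42,  5.62, -6.91]), np.float64(0.001))
35 47.2 110.2 (array([ 6.02,  5.63, -7.55]), np.float64(0.001))
25 42.0 103.1 (array([ 6.72,  5.63, -8.07]), np.float64(0.001))
15 38.1 95.3 (array([ 7.51,  5.63, -8.47]), np.float64(0.001))
8 36.3 89.4 (array([ 8.09,  5.63, -8.66]), np.float64(0.001))
0 35.0 82.5 (array([ 8.78,  5.64, -8.79]), np.float64(0.001))
[([323.2, 246.1], [316, 241, 15, 11, 122])] [([553.0, 17.1], [519, 0, 74, 32, 1462])]
[([21.1, 102.6], [0, 65, 52, 77, 2861])] []
```

View pics/scene7.png

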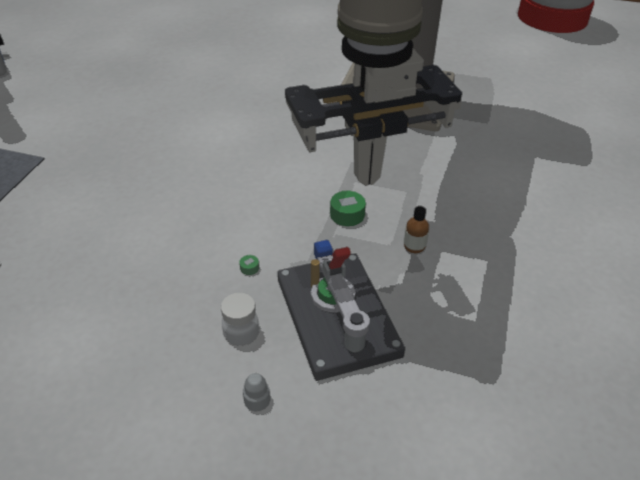

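Run:
```python
from rig import robot
from lev import *
q=robot.read_camera("scene")
for n,r,h in(("end top",129,76),("end",129,64),("hinge",85,77),("tip",61,124),("levend",56.4,133)): print(n,proj(q,np.r_[P+uR*r/1000,h/1000]).round(1))
hsv=cv2.cvtColor(q["color"],cv2.COLOR_RGB2HSV); m=cv2.inRange(hsv,(0,120,40),(8,255,255))|cv2.inRange(hsv,(172,120,40),(180,255,255))
m[:150]=0; ys,xs=np.where(m>0); print(xs.min(),xs.max(),ys.min(),ys.max(),xs.mean(),ys.mean(),len(xs))
im=q["color"][210:350,250:450,::-1]; cv2.imwrite("pics/scene8.png",cv2.resize(im,None,fx=4,fy=4,interpolation=cv2.INTER_CUBIC))
```

```text
end top [322.1 244.9]
end [322.  251.3]
hinge [332.6 266.9]
tip [339.9 253.4]
levend [341.4 250.6]
330 349 248 268 339.2780082987552 257.11203319502073 241
```

View pics/scene8.png

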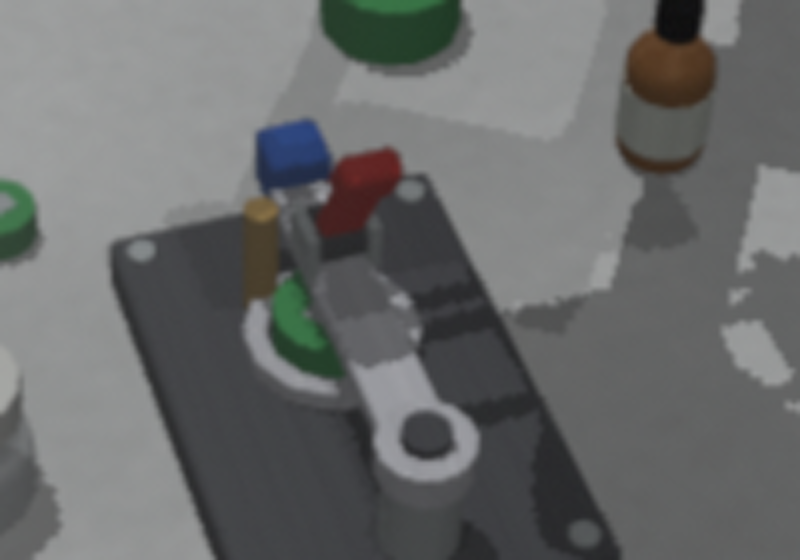

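The prediction for the home position matches the picture: blue block seen at (323,246) against (322,245) predicted, and lever (339,257) against (340,253). The lever is still raised. I move in above it, outboard of its tip.

Emit:
{"op": "apply_moves", "data": {"targets": [[0,[0.0,2.5,-1.5],0.0],[0,[0.2,4.5,-3.5],0.0],[0,[0.5,5.6,-4.4],0.0],[0,[0.5,5.6,-4.4],0.0],[0,[0.5,5.6,-4.4],0.0]]}}

```text
clock: 7.13
tool_pos: [0.575, 0.0328, 0.1811]
tool_rot: [-0.669, -0.21, 0.682, -0.207]
wrist_force: [-0.5, 0.3, -0.2]
finger_gap: 0.006
```

```bash
python3 lev.py
```

```text
F [-0.5  0.3 -0.2] pos [0.575  0.0328 0.1811]
down [-0.019 -0.001 -1.   ]
hi (array([-0.6 ,  0.16, -0.32]), np.float64(0.0)) lo (array([ 3.7 ,  0.2 , -0.39]), np.float64(0.0))
63 67.2 124.0 (array([ 3.48,  0.2 , -1.47]), np.float64(0.0))
55 60.8 121.1 (array([ 3.77,  0.21, -2.11]), np.float64(0.0))
45 53.5 116.2 (array([ 4.24,  0.21, -2.84]), np.float64(0.0))
35 47.2 110.2 (array([ 4.84,  0.22, -3.49]), np.float64(0.0))
25 42.0 103.1 (array([ 5.54,  0.22, -4.02]), np.float64(0.0))
15 38.1 95.3 (array([ 6.32,  0.23, -4.42]), np.float64(0.0))
8 36.3 89.4 (array([ 6.9 ,  0.24, -4.62]), np.float64(0.0))
0 35.0 82.5 (array([ 7.59,  0.25, -4.75]), np.float64(0.0))
```

Emit:
{"op": "apply_moves", "data": {"targets": [[0,[1.2,0.2,-0.2],0.0],[0,[2.4,0.2,-0.3],0.0],[0,[3.5,0.2,-0.4],0.0],[0,[3.5,0.2,-0.4],0.0],[0,[3.5,0.2,-0.4],0.0]]}}

```text
clock: 7.55
tool_pos: [0.5773, 0.0336, 0.1443]
tool_rot: [-0.668, -0.211, 0.683, -0.207]
wrist_force: [0.3, -0.0, 0.3]
finger_gap: 0.003
```

```bash
python3 lev.py
python3 - <<'E'
from rig import robot
from h import *
q=robot.read_camera("scene")
im=q["color"][180:340,250:450,::-1]; cv2.imwrite("pics/scene9.png",cv2.resize(im,None,fx=3,fy=3,interpolation=cv2.INTER_CUBIC))
E
```

```text
F [ 0.3 -0.   0.3] pos [0.5773 0.0336 0.1443]
down [-0.022 -0.    -1.   ]
hi (array([-4.27,  0.05, -0.01]), np.float64(0.0)) lo (array([ 0.03,  0.11, -0.09]), np.float64(0.0))
63 67.2 124.0 (array([-0.19,  0.1 , -1.16]), np.float64(0.0))
55 60.8 121.1 (array([ 0.09,  0.11, -1.81]), np.float64(0.0))
45 53.5 116.2 (array([ 0.56,  0.11, -2.54]), np.float64(0.0))
35 47.2 110.2 (array([ 1.16,  0.12, -3.19]), np.float64(0.0))
25 42.0 103.1 (array([ 1.85,  0.13, -3.72]), np.float64(0.0))
15 38.1 95.3 (array([ 2.63,  0.14, -4.12]), np.float64(0.0))
8 36.3 89.4 (array([ 3.21,  0.15, -4.32]), np.float64(0.0))
0 35.0 82.5 (array([ 3.9 ,  0.15, -4.46]), np.float64(0.0))
```

View pics/scene9.png

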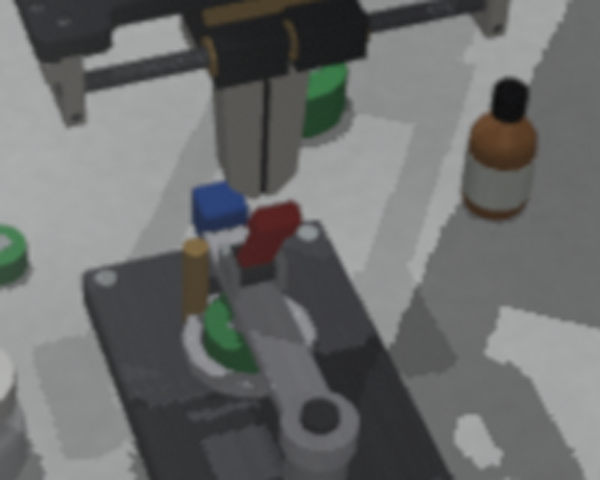

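The fingertips are outboard of the raised lever, with their seam at (338,244) and the lever end at about (344,250) full-frame. They are lined up to within about 2 px. Now I follow the lever's arc.

Emit:
{"op": "apply_moves", "data": {"targets": [[0,[-0.1,0.0,-0.6],0.0],[0,[-0.2,0.0,-1.2],0.0],[0,[0.1,0.0,-1.8],0.0],[0,[0.3,0.0,-2.2],0.0],[0,[0.6,0.0,-2.6],0.0]]}}

```text
clock: 8.02
tool_pos: [0.6006, 0.0486, 0.1396]
tool_rot: [-0.669, -0.211, 0.682, -0.207]
wrist_force: [-0.6, -0.5, 3.0]
finger_gap: 0.002
```

```bash
python3 lev.py
python3 - <<'E'
from rig import robot
from h import *
q=robot.read_camera("scene")
im=q["color"][180:340,250:450,::-1]; cv2.imwrite("pics/scene10.png",cv2.resize(im,None,fx=3,fy=3,interpolation=cv2.INTER_CUBIC))
E
```

```text
F [-0.6 -0.5  3. ] pos [0.6006 0.0486 0.1396]
down [-0.018 -0.001 -1.   ]
hi (array([-4.69, -0.02,  2.75]), np.float64(0.001)) lo (array([-0.39,  0.02,  2.69]), np.float64(0.001))
63 67.2 124.0 (array([-0.62,  0.02,  1.61]), np.float64(0.001))
55 60.8 121.1 (array([-0.33,  0.03,  0.97]), np.float64(0.001))
45 53.5 116.2 (array([0.14, 0.03, 0.23]), np.float64(0.001))
35 47.2 110.2 (array([ 0.74,  0.04, -0.41]), np.float64(0.001))
25 42.0 103.1 (array([ 1.44,  0.05, -0.94]), np.float64(0.001))
15 38.1 95.3 (array([ 2.22,  0.05, -1.34]), np.float64(0.001))
8 36.3 89.4 (array([ 2.8 ,  0.06, -1.54]), np.float64(0.001))
0 35.0 82.5 (array([ 3.49,  0.07, -1.67]), np.float64(0.001))
```

View pics/scene10.png

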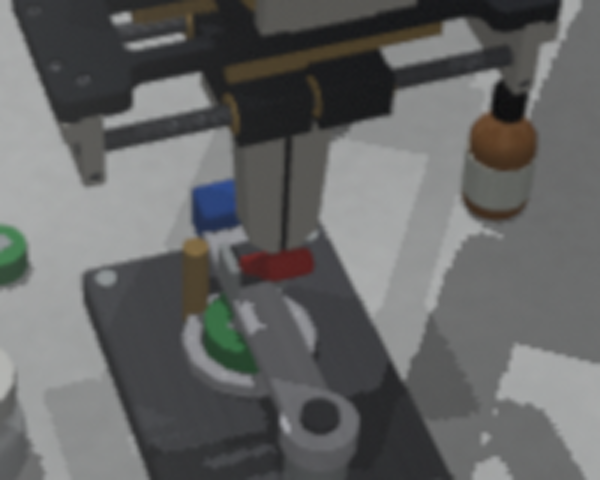

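The lever is turning down under the fingertip and the strap stays at the post. I continue along the arc.

Emit:
{"op": "apply_moves", "data": {"targets": [[0,[0.4,0.0,-0.1],0.0],[0,[0.8,0.0,-0.5],0.0],[0,[1.2,0.0,-0.8],0.0],[0,[1.6,0.0,-1.1],0.0],[0,[2.2,0.0,-1.3],0.0]]}}

```text
clock: 8.48
tool_pos: [0.6116, 0.0564, 0.1166]
tool_rot: [-0.669, -0.211, 0.682, -0.207]
wrist_force: [2.2, -0.5, 4.6]
finger_gap: 0.005
```

```bash
python3 lev.py
python3 - <<'E'
from rig import robot
from h import *
q=robot.read_camera("scene")
im=q["color"][180:340,250:450,::-1]; cv2.imwrite("pics/scene11.png",cv2.resize(im,None,fx=3,fy=3,interpolation=cv2.INTER_CUBIC))
E
```

```text
F [ 2.2 -0.5  4.6] pos [0.6116 0.0564 0.1166]
down [-0.018 -0.    -1.   ]
hi (array([-6.98, -0.02,  4.13]), np.float64(0.001)) lo (array([-2.69,  0.02,  4.07]), np.float64(0.001))
63 67.2 124.0 (array([-2.91,  0.02,  2.99]), np.float64(0.001))
55 60.8 121.1 (array([-2.62,  0.02,  2.35]), np.float64(0.001))
45 53.5 116.2 (array([-2.15,  0.03,  1.61]), np.float64(0.001))
35 47.2 110.2 (array([-1.55,  0.03,  0.97]), np.float64(0.001))
25 42.0 103.1 (array([-0.85,  0.04,  0.44]), np.float64(0.001))
15 38.1 95.3 (array([-0.07,  0.05,  0.04]), np.float64(0.001))
8 36.3 89.4 (array([ 0.51,  0.05, -0.15]), np.float64(0.001))
0 35.0 82.5 (array([ 1.2 ,  0.06, -0.29]), np.float64(0.001))
```

View pics/scene11.png

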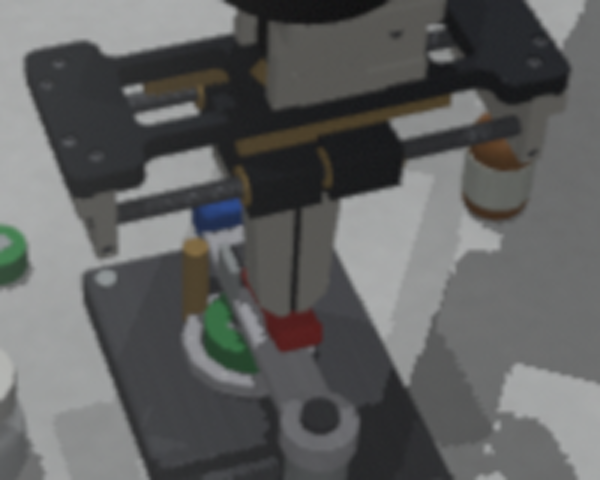

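Emit:
{"op": "apply_moves", "data": {"targets": [[0,[0.4,0.0,-0.1],0.0],[0,[0.8,0.0,-0.2],0.0],[0,[1.1,0.0,-0.3],0.0],[0,[1.3,0.0,-0.3],0.0],[0,[1.3,0.0,-0.3],0.0]]}}

```text
clock: 8.95
tool_pos: [0.6133, 0.0579, 0.1042]
tool_rot: [-0.669, -0.211, 0.682, -0.207]
wrist_force: [-8.8, -1.5, 19.9]
finger_gap: 0.003
```

Emit:
{"op": "apply_moves", "data": {"targets": [[0,[0.1,0.0,0.0],0.0],[0,[0.2,0.0,0.0],0.0],[0,[0.2,0.0,0.0],0.0]]}}

```text
clock: 9.2
tool_pos: [0.6133, 0.0578, 0.1042]
tool_rot: [-0.669, -0.211, 0.682, -0.207]
wrist_force: [-8.7, -1.1, 18.7]
finger_gap: 0.008
```

```bash
python3 lev.py
python3 - <<'E'
from rig import robot
from h import *
q=robot.read_camera("scene")
im=q["color"][180:340,250:450,::-1]; cv2.imwrite("pics/scene12.png",cv2.resize(im,None,fx=3,fy=3,interpolation=cv2.INTER_CUBIC))
E
```

```text
F [-8.7 -1.1 18.7] pos [0.6133 0.0578 0.1042]
down [-0.019 -0.001 -1.   ]
hi (array([-8.21, -0.01,  4.38]), np.float64(0.001)) lo (array([-3.91,  0.03,  4.31]), np.float64(0.001))
63 67.2 124.0 (array([-4.13,  0.03,  3.24]), np.float64(0.001))
55 60.8 121.1 (array([-3.85,  0.04,  2.59]), np.float64(0.001))
45 53.5 116.2 (array([-3.37,  0.04,  1.86]), np.float64(0.001))
35 47.2 110.2 (array([-2.78,  0.05,  1.21]), np.float64(0.001))
25 42.0 103.1 (array([-2.08,  0.06,  0.68]), np.float64(0.001))
15 38.1 95.3 (array([-1.3 ,  0.06,  0.28]), np.float64(0.001))
8 36.3 89.4 (array([-0.72,  0.07,  0.09]), np.float64(0.001))
0 35.0 82.5 (array([-0.03,  0.08, -0.05]), np.float64(0.001))
```

View pics/scene12.png

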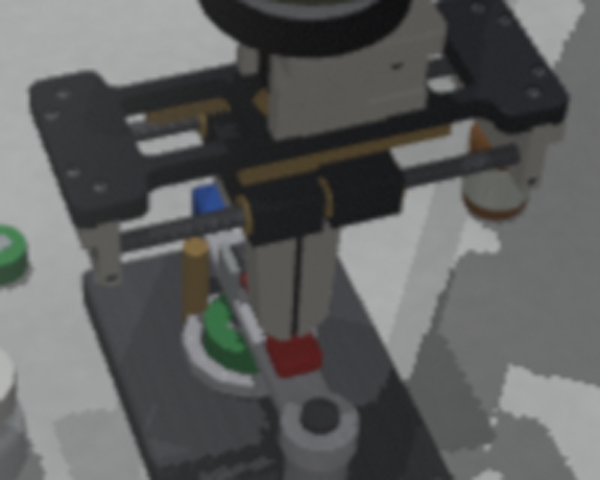

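The fingertip is at 82.2 mm height (82.5 expected with the lever level), with about 19 N of reaction and no further motion. That is the hard stop. I lift straight up and away.

Emit:
{"op": "apply_moves", "data": {"targets": [[0,[-1.0,0.0,0.0],0.0],[0,[-3.0,0.0,0.0],0.0],[0,[-6.0,0.0,0.0],0.0],[0,[-9.5,0.0,0.0],0.0],[0,[-13.0,0.0,0.0],0.0]]}}

```text
clock: 9.67
tool_pos: [0.6145, 0.058, 0.2339]
tool_rot: [-0.668, -0.211, 0.683, -0.207]
wrist_force: [-0.1, -0.8, -0.1]
finger_gap: 0.005
```

Emit:
{"op": "apply_moves", "data": {"targets": [[0,[-1.0,-4.0,0.0],0.0],[0,[-1.0,-8.0,0.0],0.0],[0,[-1.0,-12.0,0.0],0.0],[0,[-1.0,-16.0,0.0],0.0],[0,[-1.0,-20.0,0.0],0.0]]}}

```text
clock: 10.08
tool_pos: [0.5, 0.2241, 0.2458]
tool_rot: [-0.667, -0.211, 0.684, -0.207]
wrist_force: [0.9, 0.4, 0.3]
finger_gap: 0.005
```

Emit:
{"op": "apply_moves", "data": {"targets": [[0,[0.0,-4.0,0.0],0.0],[0,[0.0,-8.0,0.0],0.0],[0,[0.0,-10.0,0.0],0.0],[0,[0.0,-10.0,0.0],0.0],[0,[0.0,-10.0,0.0],0.0]]}}

```text
clock: 10.5
tool_pos: [0.4426, 0.3073, 0.2465]
tool_rot: [-0.667, -0.212, 0.684, -0.208]
wrist_force: [0.1, -0.2, -0.2]
finger_gap: 0.002
```

Run:
```python
from rig import robot
from lev import *
for n,(x0,y0,x1,y1) in(("scene",(220,190,420,340)),("top",(180,110,410,310))):
    q=robot.read_camera(n); np.savez(f"{n}F.npz",**q)
    im=q["color"][:,:,::-1]; cv2.imwrite(f"pics/{n}F.png",im); cv2.imwrite(f"pics/{n}Fc.png",cv2.resize(im[y0:y1,x0:x1],None,fx=3,fy=3,interpolation=cv2.INTER_CUBIC))
    print(n,"blue",blobs(q["color"],(105,150,40),(130,255,255))[0],"green",blobs(q["color"],(50,100,40),(80,255,255))[0])
    for k,r,h in(("end",129,66),("hinge",85,77),("tip down",32,77)): print(k,proj(q,np.r_[P+uR*r/1000,h/1000]).round(1))
print(robot.observe()["wrist_force"],robot.observe()["clock"])
```

```text
scene blue [([322.7, 246.4], [315, 241, 16, 12, 129])] green [([348.8, 208.2], [331, 191, 34, 34, 725]), ([248.8, 262.4], [240, 256, 18, 13, 112]), ([324.9, 291.8], [319, 280, 16, 23, 181])]
end [322.  250.2]
hinge [332.6 266.9]
tip down [346.4 296.4]
top blue [([21.1, 102.6], [0, 65, 53, 78, 2856]), ([321.9, 260.9], [313, 252, 19, 19, 229])] green [([315.8, 231.8], [310, 225, 10, 16, 60]), ([297.4, 243.3], [293, 234, 12, 17, 74]), ([395.7, 264.2], [387, 255, 19, 19, 214]), ([323.2, 369.1], [305, 350, 38, 40, 948])]
end [322.4 260.8]
hinge [305.1 234. ]
tip down [284.7 202.9]
[-0.29574707  0.18725644  0.28860194] 10.6
```

View pics/sceneFc.png

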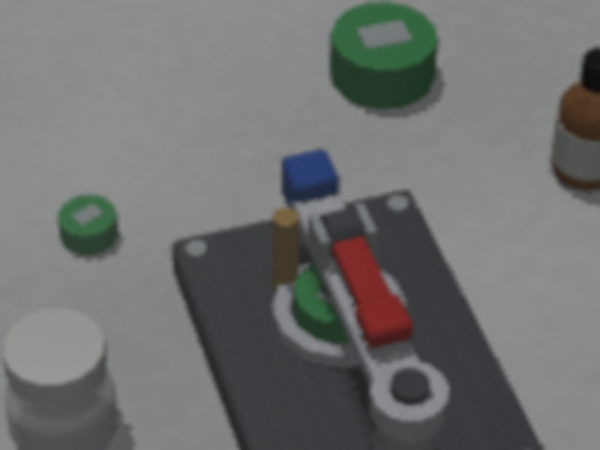

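View pics/topF.png

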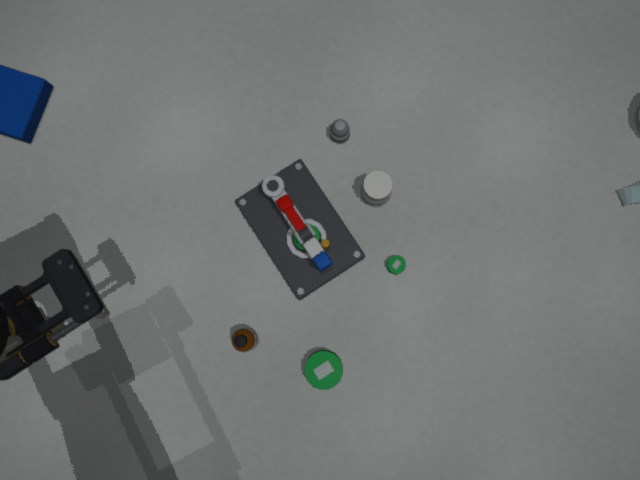

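View pics/sceneF.png

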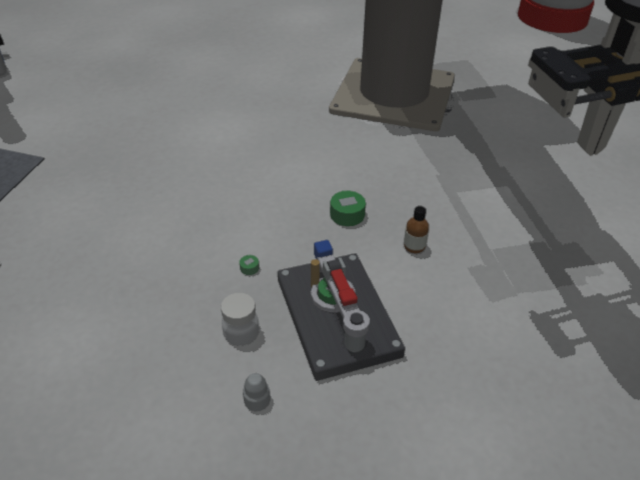

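```bash
python3 -c "
from rig import robot
print(robot.finish_job())"
```

```text
the job is handed in; nothing more can be done
None
```

The specimen is clamped: the strap was pushed home against its brass stop post first, then the red lever was pushed fully down. The job was handed in at about 10.6 s; no verdict is reported.

- **Strap:** I pushed the blue block round with the closed fingers until a further 3 mm command moved it only 0.3 mm, against about 14 N. In the last top view the block is at (321.9, 260.9), against (322.4, 260.8) predicted for home. Pushing the lever did not shift it.
- **Lever:** I followed its arc down with the fingertips to the hard stop. The fingertip stood at 82.2 mm, where 82.5 mm is expected with the lever level, with about 19 N and no further motion. The last pictures show it lying level along the strap.
- **Other items:** The specimen is in its nest, and the jar, bottle, objective and look-alikes are where they started. The robot is well clear, with the wrist force near zero.
- **Disagreements:** The finger stopped about 3.5 mm past the contact position I had worked out for the strap. I put that down to the fingertips being narrower (tapered) than I assumed. The foot's pressure on the specimen was not measured; I infer it from the lever being fully down.

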